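# Load a rubber mould into its clamp frame and snap the cover on

## Robot

A 6-joint arm with a two-finger parallel gripper is mounted at the origin on a cart in front of the work surface, level with it; the furniture and walls round the work are solid. World frame = base frame: x ahead of the robot, y to its left, z up, the work surface at z = 0. Lengths are in mm, angles in rad, forces in N, time in s.
With the tool pointing down it reaches from about 350 to 775 mm from the base axis. Payload 5.5 kg.
Tool frame: the origin (TCP) lies at the very end of the fingers, on their centre line; the grasp point (between the pads) lies 19 mm behind it; y points along the fingers, x is the direction in which the jaws open and shut, and the axes are right-handed (so a half turn about y gives the same grasp; the last joint's range is limited). The gripper opens to 85 mm and grips with 20 to 120 N. Pads are 22 mm wide; open, the fingers measure 114 mm over their backs; the gripper's body (76 mm by 85 mm) begins 54 mm behind the grasp point. The pads swing forward as they close: fully open they stand 13 mm farther back than shut.
Start: joints at [-1.485, 0.313, 0.046, 1.304, 0, 1.431], TCP at [128.727, -560.45, 204.223] pointing down, gripper open.
Joint ranges: [-2.76, 2.76], [-0.86, 1.69], [-1.03, 1.26], [-2.2, 2.34], [-1.47, 1.5], [-3.14, 3.14]. Speed limits (rad/s): [2.57, 2.57, 3.14, 3.14, 3.14, 3.14].

## Interface

Orientations are given as a unit quaternion [w, x, y, z].
In Python, from workcell import ctrl gives the robot as it stands.
- The arm moves only by the tool carry_out, never from a script. Its argument "moves" is a list of rows, each a list of 5 numbers: the gripper's target within -1 to 1 (shut at 1, half-way at 0, fully open at -1), then the shift along the world's x, y, z in mm, then the turn about the world's z in rad. A call has 1 to 5 rows; each row shifts and turns the commanded pose from where the row before left it; what a row does not reach is not made up. A row lasts 1/8 s, in which the tool goes at most 62.5 mm and 10.7 degrees, less where a joint would pass 70% of its speed; a pose out of reach is approached as far as the arm can. A call is refused whole if a number of a shift passes 62.5 or a number of a turn 0.188, either way. A call with a gripper value outside its range is refused whole. The fingers move at their own pace and stop on an object; "force" is the grip in N (left out, the last holds). Time passes only in rows, so rows that do not move let the fingers close. It gives the time, the measured TCP pose, the force and the opening at its end, in the units of the state.
- ctrl.get_state(): the state, without advancing time (a new reading comes with each control period).
- ctrl.grab_frame(name): name is "scene" or "side" or "wrist"; returns the picture (400x640x3 uint8, red, green, blue); there is no depth.
- ctrl.calibration(name): a dict with "fx", "fy", "cx", "cy" (pixels), "k1" (the pictures are not rectified: a ray, as slopes to the right and down, at radius r is drawn at 1 + k1 r^2 times it, then the intrinsics apply), "extrinsics" (4x4, takes a point from world to camera coordinates); the wrist camera has in their place "mount" (4x4, takes a point from camera to tool coordinates, whose origin is the TCP and whose axes are the tool frame's). Camera axes: x right, y up, looking along -z (the intrinsics and any distortion apply to the point x, -y, -z); pixel columns grow to the right and rows downward; lengths in mm; the calibration is good to about 2 mm. A picture is of the moment at which its call begins: read the wrist's pose just before it. calibration takes no time and is no camera call.
- ctrl.close_job(): hands the job in, once; it reports no verdict.
The state is a dict: "time": time; "joints": joint angles; "qd": joint speeds; "joint_torque": joint torques, N m; "tcp_pos": TCP position; "orientation": TCP orientation; "contact_force": force on the tool from outside, world axes, zero at the start; "torque": the same for the moment, N m; "finger_gap": opening from 0.0 (shut) to 1.0 (fully open).
Only numpy, scipy, OpenCV 4.12 (cv2) and the standard library are available. Lean on these libraries where they do the work, as an engineer would, in place of code of your own. Each camera call takes 0.05 s, during which the arm holds its last target. There are 200 camera calls.

## Task

Lay the smaller of the two pink rubber moulds that lie on the printed bench cover flat in the nest of the clamp frame, then set the cross-shaped cover plate on over it between the guide pins and press it down until both sprung catches snap over its ends and it sits fully home. Finish while still pressing: keep your hand on the cover and go on pushing it down firmly, without letting go or easing off. Leave the other mould, the pot and the tweezers alone.

Things in the scene. Friction and masses are not known exactly. Their poses are not given: they have to be found in the camera images.
- clamp_frame: Aluminium clamp frame fixed to the bench; place and yaw vary. Origin: centre of its underside, z up. Base plate 130 x 90 x 8 mm (x, y, z); on it four L-shaped corner brackets that bound the nest, tops 35 mm above the origin, a guide pin on each, and a sprung catch at the -x and +x ends.
- nest (a point): Centre of the nest's floor, 8 mm above the frame's underside. Nest 70 mm (frame x) by 52 mm (frame y), brackets 27 mm high round its corners; the long sides (+y, -y) are open over 46 mm between the brackets, so fingers can go down beside a mould there.
- seat (a point): Where the middle of the cover's underside belongs: level with the bracket tops, 35 mm above the frame's underside. Axes as the frame: the cover's rib lies along x, either way round. Seated, the cover is clear of the mould.
- pin (a point): Point of the guide pin at frame x = +39, y = +30 mm, 60 mm above the frame's underside. Four alike at x = +-39, y = +-30 mm: steel, diameter 8 mm, straight up to 50 mm above the underside and pointed above that.
- mould: The smaller pink rubber mould on the printed bench cover, a rounded block 63 x 44 x 23 mm (x, y, z), about 70 g. Origin: centre of its underside, z up. Grip it across its 44 mm sides. It goes in the nest with its 63 mm side along the frame's x, either way round.
- cover: Loose steel cover plate, about 150 g, a flat cross 5 mm thick: one arm 94 (x) by 49 mm (y), the other 67 (x) by 72 mm (y), so the cut-out corners clear the guide pins by 1.5 mm. On top a black grip rib 50 mm long (x), 14 mm thick (y), from z = 5 to 31 mm. Origin: centre of its underside, z up. Half a turn makes no difference.
- catch_near (a joint): Sprung hinged catch at the frame's -x end: 0 upright (at rest), up to 0.35 rad as its nose is pushed outward. The cover's end rides down its ramp (57 to 44 mm above the frame's underside), pushes it out 0.10 to 0.16 rad, then it springs back to 0 over the seated cover, 1.5 mm clear.
- catch_far (a joint): The same catch at the +x end. Passing both takes about 10 to 20 N; then the force drops and the cover lands on the brackets. Pressed there firmly means more than 6 N (10 to 25 N is right).
- large_mould: Larger loose pink mould, 82 x 55 x 28 mm, too large for the nest: leave it. Origin: centre of its underside.
- pot: White round plastic pot, 71 mm across, 45 mm high, a bystander. Origin: centre of its underside.
- tweezers: Steel tweezers 122 x 12 x 10 mm lying flat, a bystander. Origin: centre of the underside.
Not all that is in view belongs to the job. Leave any green look-alike of the cover alone.

How it is judged:
By the outcome, as a careful person would: the job done as asked, in the order asked, and still so for the second after the job is handed in, while the arm keeps its last pose, push and grip.
It also fails if it takes over 61 s, if anything falls off the work surface, if the arm or the gripper's body presses on something with over 40 N, if the wrist force passes 120 N, or if a joint passes its speed limit or range.

## Working session

There is one attempt and no reset: what is moved stays moved. The work goes in short steps, Python scripts to look and compute and a tool call to move; the robot and the scene stay as the last step left them, time stands still between calls to the robot, and variables do not carry over. Pictures are saved under pics/ and viewed, about 8 in all and at most 12, crops included, and the job is handed in when it is done.

Besides the shell and the picture viewer there is one more tool, called after ">>>" by a JSON object that holds its "fn" and its "kwargs", one argument or row to a line. carry_out: Moves the arm, as the interface text tells. Its arguments: {"type":"object","properties":{"moves":{"type":"array","items":{"type":"array","items":{"type":"number"}}},"force":{"type":"number"}},"required":["moves"]}

```bash
mkdir -p pics; ls; python3 - <<'E'
from workcell import ctrl
import cv2,numpy as np
s=ctrl.get_state();print(s)
for n in("scene","side","wrist"):
    c=ctrl.calibration(n);print(n,{k:np.round(v,4).tolist() for k,v in c.items()})
    cv2.imwrite(f"pics/{n}0.png",ctrl.grab_frame(n)[:,:,::-1])
E
```

```text
pics
{'time': 0.0, 'joints': array([-1.48457052e+00,  3.13978864e-01,  4.49725394e-02,  1.30359173e+00,
       -1.65487437e-05,  1.43121793e+00]), 'qd': array([-0.00052235, -0.00072912, -0.00077313,  0.00102987, -0.00128817,
       -0.00059301]), 'joint_torque': array([ 2.48251890e-04, -4.80630648e+01,  2.98531777e+01,  1.92469172e-02,
       -7.23809876e-05, -7.56614771e-08]), 'tcp_pos': array([ 128.68559897, -559.84083225,  203.31852994]), 'orientation': array([ 0.5536059 , -0.55268938,  0.44092779, -0.44004278]), 'contact_force': array([-0.49046187,  0.62590085,  0.56052087]), 'torque': array([-0.02868997,  0.01608556,  0.00837951]), 'finger_gap': 0.9983933626492545}
scene {'fx': 394.1747, 'fy': 394.1747, 'cx': 318.0989, 'cy': 193.867, 'k1': 0.0205, 'extrinsics': [[0.8269, -0.5618, -0.0269, -495.1536], [0.2495, 0.3235, 0.9127, -171.6471], [-0.504, -0.7614, 0.4077, -1125.4168], [0.0, 0.0, 0.0, 1.0]]}
side {'fx': 377.6709, 'fy': 377.6709, 'cx': 313.4678, 'cy': 198.0587, 'k1': -0.0531, 'extrinsics': [[-0.9867, -0.1616, 0.0152, 578.7716], [0.1013, -0.5396, 0.8358, -114.9263], [-0.1269, 0.8262, 0.5488, -1171.2115], [0.0, 0.0, 0.0, 1.0]]}
wrist {'fx': 347.9324, 'fy': 347.9324, 'cx': 317.5313, 'cy': 201.1854, 'k1': -0.0557, 'mount': [[1.0, -0.0003, -0.0006, -0.9803], [-0.0005, 0.3278, -0.9447, -169.8449], [0.0005, 0.9447, 0.3278, 85.317], [0.0, 0.0, 0.0, 1.0]]}
```

View pics/scene0.png

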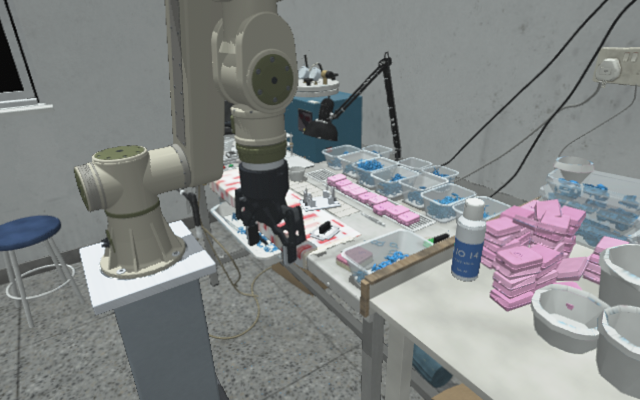

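View pics/side0.png

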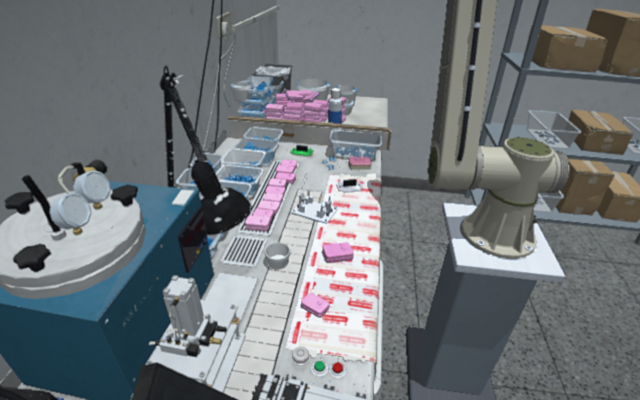

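The side view shows the printed cover (red/white), with the frame at (315,208), the steel cover with black rib at (350,184), and pink moulds at (338,252) and (314,303). The green look-alike is at (302,150). Another pink block at (360,162) is off the cover.

```bash
cat > h.py <<'E'
from workcell import ctrl
import cv2,numpy as np
from scipy.spatial.transform import Rotation as R
def tool():
    s=ctrl.get_state();q=s["orientation"];T=np.eye(4)
    T[:3,:3]=R.from_quat([q[1],q[2],q[3],q[0]]).as_matrix();T[:3,3]=s["tcp_pos"];return T
def c2w(n,T=None):
    c=ctrl.calibration(n)
    return c,(T@np.array(c["mount"]) if n=="wrist" else np.linalg.inv(np.array(c["extrinsics"])))
def ray(n,px,T=None):
    c,M=c2w(n,T);px=np.atleast_2d(px).astype(float)
    d=(px-[c["cx"],c["cy"]])/[c["fx"],c["fy"]];u=d.copy()
    for _ in range(20):u=d/(1+c["k1"]*(u**2).sum(1,keepdims=True))
    v=np.c_[u[:,0],-u[:,1],-np.ones(len(u))]@M[:3,:3].T
    return M[:3,3],v
def plane(n,px,z,T=None):
    o,v=ray(n,px,T);return o+v*((z-o[2])/v[:,2:])
def proj(n,P,T=None):
    c,M=c2w(n,T);p=(np.atleast_2d(P)-M[:3,3])@M[:3,:3]
    u=np.c_[p[:,0],-p[:,1]]/-p[:,2:];u=u*(1+c["k1"]*(u**2).sum(1,keepdims=True))
    return u*[c["fx"],c["fy"]]+[c["cx"],c["cy"]]
def snap(n,name):
    T=tool();im=ctrl.grab_frame(n)[:,:,::-1].copy();cv2.imwrite(f"pics/{name}.png",im);np.save(f"pics/{name}.npy",T);return im,T
def pinks(im,lo=(140,40,90),hi=(172,200,255),amin=60):
    m=cv2.inRange(cv2.cvtColor(im,cv2.COLOR_BGR2HSV),lo,hi)
    cs,_=cv2.findContours(m,cv2.RETR_EXTERNAL,cv2.CHAIN_APPROX_NONE)
    return [c for c in cs if cv2.contourArea(c)>amin]
E
python3 - <<'E'
from h import *
for nm,p,z in [("frame",(315,208),20),("cover",(350,184),20),("mA",(338,252),15),("mB",(314,303),15),("mC",(360,162),15),("green",(302,150),10),("pot",(277,255),30)]:
    print(nm,plane("side",p,z).round())
print(tool().round(3))
im=cv2.imread("pics/side0.png")
a=cv2.resize(im[140:330,230:400],None,fx=3,fy=3,interpolation=cv2.INTER_CUBIC)
cv2.imwrite("pics/sidecrop.png",a)
for c in pinks(im): print(cv2.boundingRect(c),cv2.contourArea(c))
E
```

```text
frame [[584. -12.  20.]]
cover [[ 482. -186.   20.]]
mA [[486. 185.  15.]]
mB [[523. 381.  15.]]
mC [[ 457. -375.   15.]]
green [[ 710. -448.   10.]]
pot [[648. 245.  30.]]
[[ 2.24000e-01 -0.00000e+00  9.75000e-01  1.28709e+02]
 [-9.75000e-01  1.00000e-03  2.24000e-01 -5.59961e+02]
 [-1.00000e-03 -1.00000e+00  0.00000e+00  2.03499e+02]
 [ 0.00000e+00  0.00000e+00  0.00000e+00  1.00000e+00]]
(301, 292, 30, 25) 420.0
(322, 243, 32, 20) 479.0
(245, 160, 52, 71) 1367.0
(349, 157, 22, 9) 145.0
(263, 90, 66, 32) 1493.0
```

View pics/sidecrop.png

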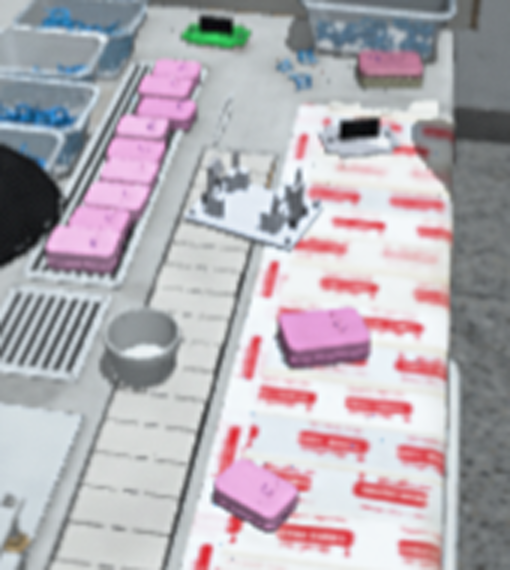

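Candidates on the printed cover: A at (338,252), about (486,185), and B at (314,303), about (523,381). B is nearer the camera yet looks smaller, so it is probably the small one; I'll confirm from close by. First I'll move over the cover and frame.

>>> {"fn": "carry_out", "kwargs": {
  "moves": [
    [-1, 36, 39, 3, 0.1],
    [-1, 36, 39, 3, 0.1],
    [-1, 36, 39, 3, 0.1],
    [-1, 36, 39, 3, 0.1],
    [-1, 36, 39, 3, 0.1]
  ]
}}

```text
time: 0.78
tcp_pos: [309.6, -364.0, 219.1]
orientation: [0.645, -0.645, 0.289, -0.289]
contact_force: [0.9, -0.6, 0.7]
finger_gap: 1.002
```

>>> {"fn": "carry_out", "kwargs": {
  "moves": [
    [-1, 36, 39, 3, 0.1],
    [-1, 36, 39, 3, 0.1],
    [-1, 36, 39, 3, 0.1],
    [-1, 36, 39, 3, 0.1],
    [-1, 36, 39, 3, 0.1]
  ]
}}

```text
time: 1.4
tcp_pos: [489.6, -168.9, 234.2]
orientation: [-0.697, 0.697, -0.12, 0.12]
contact_force: [0.7, -1.3, -0.4]
finger_gap: 1.002
```

>>> {"fn": "carry_out", "kwargs": {
  "moves": [
    [-1, 36, 39, 3, 0.1],
    [-1, 36, 39, 3, 0.1],
    [-1, 0, 0, 0, 0],
    [-1, 0, 0, 0, 0]
  ]
}}

```text
time: 1.9
tcp_pos: [560.3, -92.3, 239.7]
orientation: [-0.705, 0.705, -0.052, 0.051]
contact_force: [-0.3, -0.4, 0.4]
finger_gap: 0.995
```

```bash
python3 - <<'E'
from h import *
im,T=snap("wrist","w1");print(T.round(3));print(ctrl.get_state()["joints"].round(3),ctrl.get_state()["time"])
for p in [(482,-186,20),(584,-12,20)]: print(proj("wrist",p,T))
E
```

```text
[[ 9.90000e-01 -1.00000e-03  1.44000e-01  5.60276e+02]
 [-1.44000e-01 -0.00000e+00  9.90000e-01 -9.23340e+01]
 [-1.00000e-03 -1.00000e+00 -0.00000e+00  2.39695e+02]
 [ 0.00000e+00  0.00000e+00  0.00000e+00  1.00000e+00]]
[-0.306  0.293  0.105  1.384 -0.     1.411] 1.95
[[265.77720337 242.53526999]]
[[328.55478991  83.83443532]]
```

View pics/w1.png

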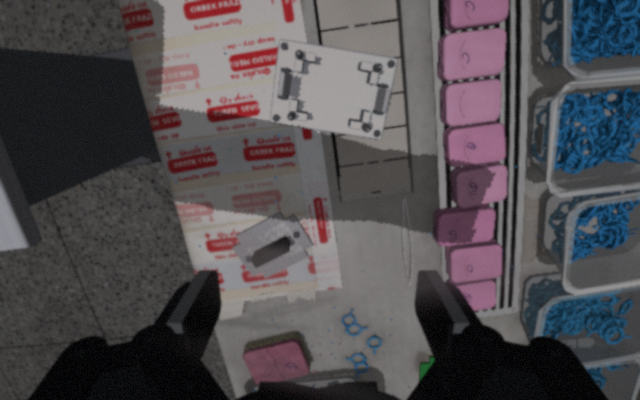

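The wrist view shows the frame at about (335,88) and the steel cover with black rib at about (268,247). The green look-alike is at (428,368). I'll move over the frame for a centred picture, then on to the mould.

>>> {"fn": "carry_out", "kwargs": {
  "moves": [
    [-1, 8, 42, 0, 0],
    [-1, 8, 42, 0, 0],
    [-1, 8, 42, 0, 0],
    [-1, 0, 0, 0, 0],
    [-1, 0, 0, 0, 0]
  ]
}}

```text
time: 2.58
tcp_pos: [584.2, 32.3, 240.3]
orientation: [-0.705, 0.705, -0.052, 0.052]
contact_force: [-0.5, 0.2, 0.1]
finger_gap: 1.002
```

```bash
python3 - <<'E'
from h import *
im,T=snap("wrist","w2");print(T.round(3))
p=proj("wrist",(584,-12,20),T)[0].astype(int);print(p)
x0,y0=p-[100,80];cv2.imwrite("pics/w2c.png",cv2.resize(im[max(y0,0):y0+150,x0:x0+200],None,fx=4,fy=4,interpolation=cv2.INTER_CUBIC));print(x0,max(y0,0))
E
```

```text
[[ 9.89000e-01 -0.00000e+00  1.46000e-01  5.84242e+02]
 [-1.46000e-01 -1.00000e-03  9.89000e-01  3.22860e+01]
 [-0.00000e+00 -1.00000e+00 -1.00000e-03  2.40320e+02]
 [ 0.00000e+00  0.00000e+00  0.00000e+00  1.00000e+00]]
[322 196]
222 116
```

View pics/w2c.png

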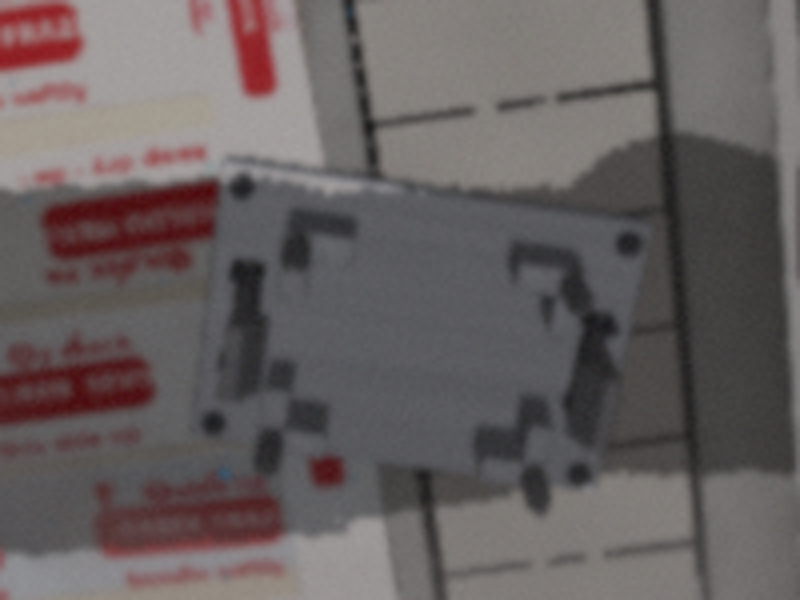

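>>> {"fn": "carry_out", "kwargs": {
  "moves": [
    [-1, -8, 52, 0, 0],
    [-1, -8, 52, 0, 0],
    [-1, -8, 52, 0, 0],
    [-1, -8, 52, 0, 0],
    [-1, -8, 52, 0, 0]
  ]
}}

```text
time: 3.25
tcp_pos: [545.0, 293.3, 240.5]
orientation: [-0.705, 0.705, -0.052, 0.052]
contact_force: [0.7, 0.1, -0.4]
finger_gap: 1.0
```

>>> {"fn": "carry_out", "kwargs": {
  "moves": [
    [-1, -8, 52, 0, 0],
    [-1, -8, 52, 0, 0],
    [-1, 0, 0, 0, 0],
    [-1, 0, 0, 0, 0]
  ]
}}

```text
time: 3.75
tcp_pos: [529.3, 396.1, 240.0]
orientation: [-0.705, 0.706, -0.052, 0.052]
contact_force: [0.2, -0.6, 1.0]
finger_gap: 1.005
```

```bash
python3 - <<'E'
from h import *
im,T=snap("wrist","w3");print(T.round(3),ctrl.get_state()["joints"].round(3))
for nm,p in [("A",(486,185,15)),("B",(523,381,15))]: print(nm,proj("wrist",p,T))
for c in pinks(im,amin=300):
    P=plane("wrist",c[:,0],23,T)[:,:2].astype(np.float32);r=cv2.minAreaRect(P);print(cv2.boundingRect(c),np.round(r[0]),np.round(r[1],1),round(r[2],1))
E
```

```text
[[ 9.89000e-01 -0.00000e+00  1.46000e-01  5.29265e+02]
 [-1.46000e-01 -1.00000e-03  9.89000e-01  3.96147e+02]
 [-0.00000e+00 -1.00000e+00 -1.00000e-03  2.40000e+02]
 [ 0.00000e+00  0.00000e+00  0.00000e+00  1.00000e+00]] [ 5.210e-01  4.890e-01  3.950e-01  1.477e+00 -1.000e-03  2.239e+00]
A [[308.3576487  314.32289772]]
B [[313.75815399 172.26081799]]
(283, 148, 59, 46) [521. 384.] [41.6 61.9] 63.6
```

View pics/w3.png

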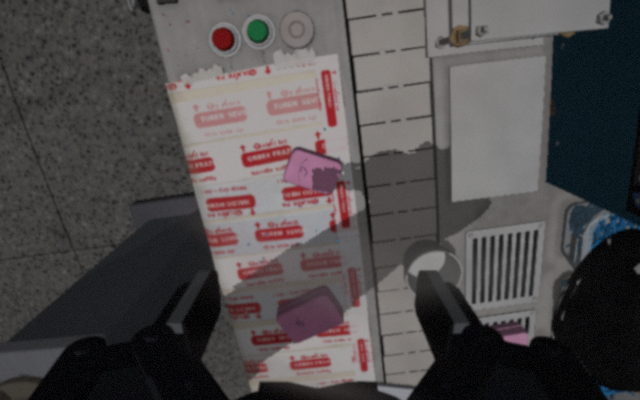

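B at (313,172) measures 62 x 42 mm in the z=23 plane, so it fits the smaller mould (63 x 44). A at (310,313) is visibly larger. The frame bolts in the crop are at (242,187), (628,244), (580,473) and (213,423). Next I'll get the frame pose and check B's silhouette bias, with one enlarged crop to confirm.

```bash
cat >> h.py <<'E'
def boxrect(cx,cy,deg,T,dims=(63,44,23)):
    a=np.radians(deg);u=np.array([np.cos(a),np.sin(a),0]);v=np.array([-u[1],u[0],0])
    P=[np.array([cx,cy,0])+i*dims[0]/2*u+j*dims[1]/2*v+[0,0,k] for i in(-1,1) for j in(-1,1) for k in(0,dims[2])]
    q=plane("wrist",cv2.convexHull(proj("wrist",P,T).astype(np.float32))[:,0],dims[2],T)
    return cv2.minAreaRect(q[:,:2].astype(np.float32))
E
python3 - <<'E'
from h import *
im=cv2.imread("pics/w3.png");T=np.load("pics/w3.npy")
print(boxrect(521,384,-26.4,T))
cs=[c for c in pinks(im,(135,25,40),(178,255,255),300)]
for c in cs:
    P=plane("wrist",c[:,0],23,T)[:,:2].astype(np.float32);print(cv2.boundingRect(c),cv2.minAreaRect(P))
cv2.imwrite("pics/w3c.png",cv2.resize(im[130:350,260:370],None,fx=2.7,fy=2.7,interpolation=cv2.INTER_CUBIC))
T2=np.load("pics/w2.npy")
b=np.array([(242,187),(628,244),(580,473),(213,423)])/4+[222,116]
P=plane("wrist",b,9,T2);print(P.round(1),P.mean(0))
d=[P[1]-P[0],P[2]-P[3],P[0]-P[3],P[1]-P[2]]
for e in d:print(np.linalg.norm(e),np.degrees(np.arctan2(e[1],e[0])))
E
```

```text
((521.9285888671875, 385.87054443359375), (48.176597595214844, 63.000030517578125), 63.60000228881836)
(352, 338, 20, 35) ((550.5509643554688, 110.35115051269531), (62.08517837524414, 27.0179386138916), 83.76660919189453)
(491, 321, 38, 26) ((764.8968505859375, 113.91879272460938), (33.20733642578125, 69.87364196777344), 35.5927734375)
(250, 285, 102, 62) ((469.38507080078125, 189.95721435546875), (140.4153289794922, 85.88731384277344), 1.5154820680618286)
(299, 249, 45, 23) ((514.7297973632812, 269.59014892578125), (27.98186683654785, 55.27016830444336), 89.40458679199219)
(254, 219, 50, 24) ((469.7023010253906, 317.546142578125), (28.48756980895996, 60.95628356933594), 86.22740936279297)
(329, 187, 28, 46) ((546.7466430664062, 332.93365478515625), (32.824302673339844, 55.06300354003906), 1.4682549238204956)
(281, 139, 69, 69) ((522.2339477539062, 381.6959228515625), (76.1167984008789, 80.95098876953125), 87.50241088867188)
[[543.   32.4   9. ]
 [653.9  -1.4   9. ]
 [632.3 -73.9   9. ]
 [520.7 -40.2   9. ]] [587.47550839 -20.7905316    9.        ]
115.95269294222899 -16.961703982328984
116.59337728403251 -16.81665377028204
75.95268709738019 72.90654029809463
75.65875133231155 73.39093305617801
```

View pics/w3c.png

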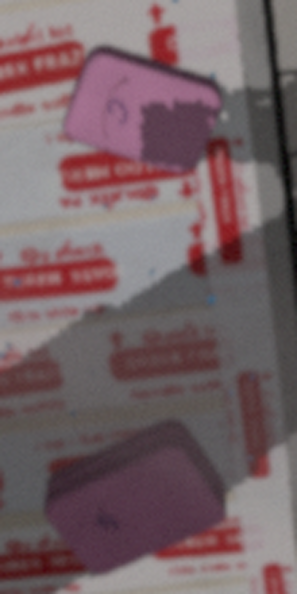

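The crop confirms it: the upper block B is the smaller one, and A is the bigger one in shade. Frame centre is about (587.5,-20.8), yaw -16.9°, with bolt spacing a consistent 116 x 76. I'll go down onto B.

>>> {"fn": "carry_out", "kwargs": {
  "moves": [
    [-1, -2, -3, -30, 0.18],
    [-1, -2, -3, -30, 0.18],
    [-1, -2, -3, -30, 0.18],
    [-1, -2, -3, -30, 0.18],
    [-1, 0, 0, -25, 0.18]
  ]
}}

```text
time: 4.42
tcp_pos: [521.2, 382.9, 94.5]
orientation: [-0.657, 0.657, 0.261, -0.262]
contact_force: [-0.2, 0.4, 0.3]
finger_gap: 1.003
```

>>> {"fn": "carry_out", "kwargs": {
  "moves": [
    [-1, 0, 0, -25, 0.18],
    [-1, 0, 0, -15, 0.18],
    [-1, 0, 0, 0, 0],
    [-1, 0, 0, 0, 0]
  ]
}}

```text
time: 4.92
tcp_pos: [521.7, 384.7, 56.3]
orientation: [-0.601, 0.601, 0.373, -0.372]
contact_force: [0.1, -0.8, 0.5]
finger_gap: 1.001
```

```bash
python3 - <<'E'
from h import *
im,T=snap("wrist","w4");print(T.round(3));print(np.degrees(np.arctan2(T[1,0],T[0,0])))
for c in pinks(im,amin=300):
    P=plane("wrist",c[:,0],23,T)[:,:2].astype(np.float32);print(cv2.boundingRect(c),cv2.minAreaRect(P))
E
```

```text
[[ 4.44000e-01  1.00000e-03 -8.96000e-01  5.21736e+02]
 [ 8.96000e-01  1.00000e-03  4.44000e-01  3.84693e+02]
 [ 1.00000e-03 -1.00000e+00 -1.00000e-03  5.62840e+01]
 [ 0.00000e+00  0.00000e+00  0.00000e+00  1.00000e+00]]
63.61586097183216
(0, 302, 79, 46) ((503.62860107421875, 162.01617431640625), (61.12726593017578, 16.06363296508789), 27.32400894165039)
(280, 175, 66, 66) ((512.1223754882812, 387.1227111816406), (40.7198371887207, 43.02392578125), 65.14481353759766)
```

View pics/w4.png

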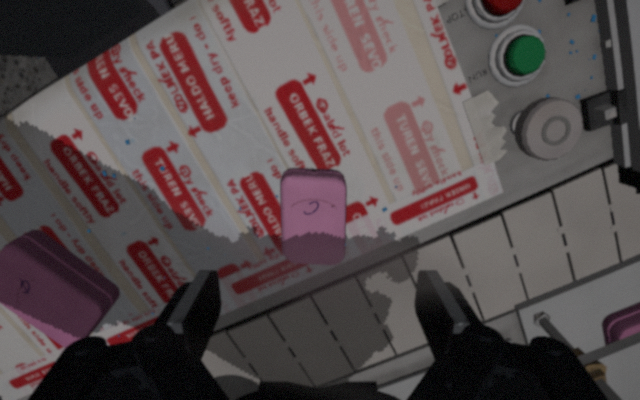

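The mould sits square between the fingers, with its top face spanning x 281–347 and y 178–263.

```bash
python3 - <<'E'
from h import *
T=np.load("pics/w4.npy")
P=plane("wrist",[(314,178),(314,263),(281,220),(347,220)],23,T);print(P.round(1))
L=(P-T[:3,3])@T[:3,:3];print(L.round(1), L[:2].mean(0),L[2:].mean(0))
E
```

```text
[[495.3 396.7  23. ]
 [547.3 370.8  23. ]
 [510.6 365.8  23. ]
 [529.1 403.1  23. ]]
[[ -1.   33.3  29. ]
 [ -1.2  33.3 -29. ]
 [-21.9  33.3   1.6]
 [ 19.7  33.3   1.6]] [-1.10114902e+00  3.32832821e+01  8.06636586e-03] [-1.09595941 33.28196841  1.63902254]
```

>>> {"fn": "carry_out", "kwargs": {
  "moves": [
    [-1, 0, -1, -20, 0],
    [-1, 0, 0, -20, 0],
    [-1, 0, 0, -15, 0],
    [-1, 0, 0, 0, 0]
  ],
  "force": 40
}}

```text
time: 5.48
tcp_pos: [520.1, 384.1, -0.6]
orientation: [0.6, -0.6, -0.373, 0.375]
contact_force: [0.0, 0.1, -0.1]
finger_gap: 1.002
```

>>> {"fn": "carry_out", "kwargs": {
  "moves": [
    [1, 0, 0, 0, 0],
    [1, 0, 0, 0, 0],
    [1, 0, 0, 0, 0],
    [1, 0, 0, 0, 0],
    [1, 0, 0, 0, 0]
  ],
  "force": 40
}}

```text
time: 6.1
tcp_pos: [520.8, 384.6, 0.3]
orientation: [0.6, -0.6, -0.374, 0.374]
contact_force: [-0.7, 0.5, -0.3]
finger_gap: -0.003
```

>>> {"fn": "carry_out", "kwargs": {
  "moves": [
    [1, 0, 0, 0, 0],
    [1, 0, 0, 0, 0],
    [1, 0, 0, 20, 0],
    [1, 0, 0, 40, 0],
    [1, 0, 0, 40, 0]
  ]
}}

```text
time: 6.72
tcp_pos: [520.4, 384.4, 100.9]
orientation: [0.6, -0.6, -0.374, 0.374]
contact_force: [1.4, -0.3, 0.2]
finger_gap: -0.0
```

The gap reads fully shut, so the grasp missed. I'll look.

```bash
python3 - <<'E'
from h import *
im,T=snap("wrist","w5");print(ctrl.get_state()["contact_force"])
s,_=snap("side","s5");p=proj("side",(521,384,20))[0].astype(int);print(p)
c=cv2.resize(s[p[1]-75:p[1]+75,p[0]-90:p[0]+90],(480,400),interpolation=cv2.INTER_CUBIC)
cv2.imwrite("pics/both5.png",np.hstack([cv2.resize(im[100:,160:480],(320,300))[:, :], cv2.resize(c,(360,300))]))
E
```

```text
[0.60387076 0.95937751 3.97404446]
[314 302]
```

View pics/both5.png

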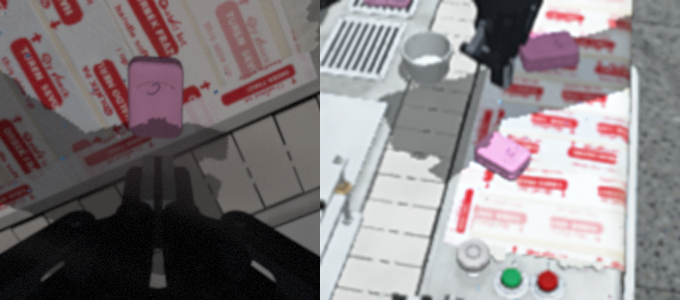

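The mould is still lying there, apparently unmoved, and the closed fingers appear behind it. I'll triangulate it and check where the TCP projects.

```bash
python3 - <<'E'
from h import *
w=cv2.imread("pics/w5.png");s=cv2.imread("pics/s5.png");T=np.load("pics/w5.npy")
print(T[:3,3],"TCP px wrist",proj("wrist",T[:3,3],T),"side",proj("side",T[:3,3]),"grasp px",proj("wrist",T[:3,3]-19*T[:3,1],T))
print("mould expected wrist",proj("wrist",(521,384,23),T),"side",proj("side",(521,384,23)))
for n,im in(("wrist",w),("side",s)):
    for c in pinks(im,amin=200):
        b=cv2.boundingRect(c)
        P=plane(n,c[:,0],23,T)[:,:2].astype(np.float32);r=cv2.minAreaRect(P)
        if abs(r[0][0]-515)<60: print(n,b,r)
# dark gripper lowest point in side
E
```

```text
[520.38245305 384.35348281 100.88654417] TCP px wrist [[315.42943533 246.13373857]] side [[315.51702086 278.84134781]] grasp px [[315.2037846  263.55837092]]
mould expected wrist [[316.04839237 200.462888  ]] side [[314.69720066 301.75875847]]
wrist (53, 278, 60, 36) ((511.35498046875, 161.78555297851562), (54.92390060424805, 12.736028671264648), 32.10110092163086)
wrist (287, 161, 56, 67) ((516.739013671875, 385.0211486816406), (41.22037887573242, 52.02756118774414), 63.93584442138672)
side (301, 292, 29, 25) ((522.4539794921875, 391.6372375488281), (59.78557586669922, 71.1817626953125), 60.22023391723633)
side (323, 243, 31, 20) ((484.73046875, 195.27130126953125), (85.64200592041016, 79.82630920410156), 10.25390338897705)
```

```bash
python3 - <<'E'
from h import *
w=cv2.imread("pics/w5.png");s=cv2.imread("pics/s5.png");T=np.load("pics/w5.npy")
a=np.radians(-26.4);u=np.array([np.cos(a),np.sin(a),0]);v=np.array([-u[1],u[0],0])
for z0 in(-20,-10,0):
    P=[np.array([521,384,z0])+i*31.5*u+j*22*v+[0,0,k] for i in(-1,1) for j in(-1,1) for k in(0,23)]
    print(z0,cv2.boundingRect(proj("side",P).astype(np.float32)),cv2.boundingRect(proj("wrist",P,T).astype(np.float32)))
print("wrist cols: gray rows 225..300 step 3")
g=cv2.cvtColor(w,cv2.COLOR_BGR2GRAY)
for x in(300,307,312,316,320,326,333):print(x,g[225:300:3,x])
g=cv2.cvtColor(s,cv2.COLOR_BGR2GRAY)
print("side")
for y in range(258,286,2):print(y,g[y,298:334:2])
big=np.hstack([cv2.resize(w[150:300,240:390],(400,400),interpolation=cv2.INTER_CUBIC),cv2.resize(s[220:320,265:365],(400,400),interpolation=cv2.INTER_CUBIC)])
cv2.imwrite("pics/b6.png",big)
E
```

```text
-20 (298, 295, 33, 31) (288, 148, 57, 81)
-10 (298, 293, 33, 30) (287, 150, 59, 84)
0 (298, 290, 33, 31) (285, 152, 62, 87)
wrist cols: gray rows 225..300 step 3
300 [66 61 61 63 57 51 43 73 71 79 78 62 58 59 42 29 29 35 32 33 36 30 33 31
 29]
307 [63 60 61 62 48 44 73 81 79 79 57 54 52 50 48 45 46 40 43 44 36 37 35 37
 37]
312 [60 60 61 63 66 77 67 63 79 65 56 52 50 50 48 48 43 41 43 39 35 35 39 36
 36]
316 [63 60 61 63 68 79 81 81 71 59 48 34 36 35 32 34 21 28 27 27 25 25 24 19
 23]
320 [60 62 63 63 68 80 81 78 61 58 50 37 34 35 33 33 31 28 31 31 26 24 26 16
 25]
326 [61 60 61 57 67 81 78 64 61 62 54 53 53 55 49 49 47 44 44 37 39 36 37 39
 41]
333 [67 59 61 58 64 78 61 59 58 59 45 46 59 55 48 47 47 38 42 42 41 38 37 38
 36]
side
258 [230 230 116  37  30  25  31  30  24  21  44 101 160 137  85  94  95  95]
260 [229 234 124 158 151  52  26  35  25  57  73  94 158 150  89  96  94  96]
262 [226 228  88 126 130 140  24  26  22  88  78  98 157 157 131 101 106 108]
264 [148 134  63 120 125 147  20  26  24  91  72 112 153 153 151 151 150 149]
266 [131 118  87 121 136 148  19  25  24  92  82 118 145 146 137 145 147 148]
268 [135  93 113 119 151 165  76  27  22  93  86 111 142 149 142 150 144 143]
270 [135  71 115 119 163 170 164 131  74  95  95  79  83  93  94  97 105 116]
272 [127  72 122 127 165 166 169 171 153 115  99  87  85  92  95  90  93  81]
274 [ 89  95 122 135 168 168 168 169 162 152 139 124 123 115 103 116 125  99]
276 [ 63 114 121 150 165 165 165 169 165 162 161 161 162 160 150 157 162 123]
278 [ 49 119 121 159 164 166 162 168 160 148 149 150 150 155 156 159 162 154]
280 [ 64 121 124 156 158 158 163 161 144 149 150 149 149 147 149 149 150 145]
282 [103 118 131 155 125  96 132 146  90 128 151 149 149 147 148 145 142 142]
284 [116 120 147 152  98  61 131 140  64 124 149 145 144 164 170 217 150 125]
```

View pics/b6.png

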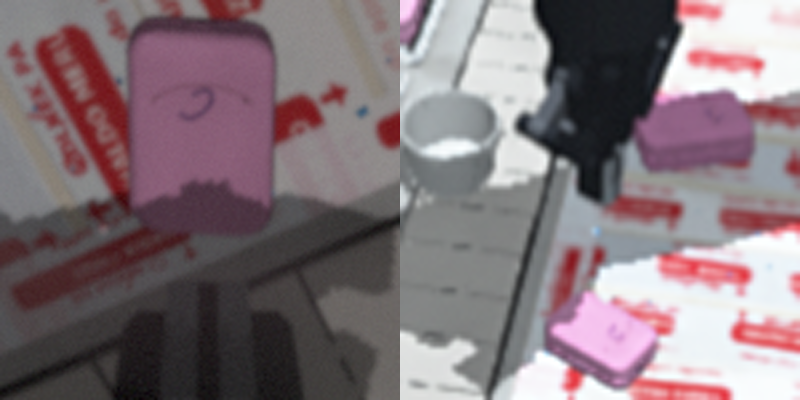

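In the left panel the closed fingertips end at wrist row ~256. In the right panel they end at side ~(316,270), while the TCP projects to rows 246 and 279. I'll work out how far behind the TCP the real tips are.

```bash
python3 - <<'E'
from h import *
T=np.load("pics/w5.npy")
for b in(0,10,20,30,40):
    f=lambda x,z:T[:3,:3]@[x,-b,z]+T[:3,3]
    P=[f(x,z) for z in(-11,0,11) for x in(-8,8)]
    print(b,"wrist rows",proj("wrist",P,T)[::2,1].round(),"side",proj("side",P).round().tolist())
s=cv2.imread("pics/s5.png")
for px in[(316,270),(314,268)]:
    for z in(100,115,130):print(px,z,((plane("side",px,z)[0]-T[:3,3])@T[:3,:3]).round(1))
d=ctrl.get_state();print(d["tcp_pos"],d["joints"].round(3),d["finger_gap"])
E
```

```text
0 wrist rows [264. 246. 227.] side [[314.0, 275.0], [310.0, 279.0], [318.0, 277.0], [313.0, 281.0], [321.0, 279.0], [317.0, 283.0]]
10 wrist rows [273. 255. 235.] side [[314.0, 272.0], [310.0, 276.0], [318.0, 274.0], [314.0, 278.0], [322.0, 276.0], [318.0, 280.0]]
20 wrist rows [284. 265. 244.] side [[314.0, 269.0], [310.0, 273.0], [318.0, 271.0], [314.0, 275.0], [322.0, 273.0], [318.0, 277.0]]
30 wrist rows [296. 275. 254.] side [[314.0, 265.0], [310.0, 269.0], [318.0, 267.0], [314.0, 271.0], [322.0, 269.0], [318.0, 273.0]]
40 wrist rows [309. 288. 265.] side [[314.0, 262.0], [310.0, 266.0], [318.0, 264.0], [314.0, 268.0], [322.0, 266.0], [318.0, 270.0]]
(316, 270) 100 [-24.9   0.9 -16.2]
(316, 270) 115 [-12.1 -14.1  -7.5]
(316, 270) 130 [  0.7 -29.1   1.2]
(314, 268) 100 [-27.6   0.9 -23.9]
(314, 268) 115 [-14.7 -14.1 -15. ]
(314, 268) 130 [ -1.9 -29.1  -6.1]
[523.694767   386.28959285 105.7532755 ] [0.512 0.492 0.071 1.141 0.    0.968] 0.0038213384063739285
```

Both views put the shut fingertips about 25–30 mm behind the reported TCP, not at it. That explains closing clear above the 23 mm mould. I'll calibrate by touch, lowering the shut fingers gently onto the mould top in small steps while watching the force.

>>> {"fn": "carry_out", "kwargs": {
  "moves": [
    [1, 0, 0, 0, 0],
    [1, 0, 0, -40, 0],
    [1, 0, 0, -40, 0],
    [1, 0, 0, -15, 0],
    [1, 0, 0, 0, 0]
  ]
}}

```text
time: 7.45
tcp_pos: [519.3, 383.7, 3.4]
orientation: [0.6, -0.6, -0.373, 0.375]
contact_force: [-0.1, 0.2, 0.5]
finger_gap: 0.001
```

>>> {"fn": "carry_out", "kwargs": {
  "moves": [
    [1, 0, 0, -3, 0],
    [1, 0, 0, 0, 0]
  ]
}}

```text
time: 7.7
tcp_pos: [521.7, 385.1, 3.5]
orientation: [-0.6, 0.6, 0.375, -0.373]
contact_force: [-0.3, -0.5, -0.1]
finger_gap: 0.001
```

>>> {"fn": "carry_out", "kwargs": {
  "moves": [
    [1, 0, 0, -3, 0],
    [1, 0, 0, 0, 0]
  ]
}}

```text
time: 7.95
tcp_pos: [520.8, 384.6, -0.5]
orientation: [0.6, -0.6, -0.374, 0.374]
contact_force: [-0.1, -0.1, 0.1]
finger_gap: 0.001
```

>>> {"fn": "carry_out", "kwargs": {
  "moves": [
    [1, 0, 0, -2, 0],
    [1, 0, 0, 0, 0]
  ]
}}

```text
time: 8.2
tcp_pos: [520.6, 384.5, -3.0]
orientation: [0.6, -0.6, -0.374, 0.374]
contact_force: [0.3, 0.1, 0.6]
finger_gap: -0.0
```

>>> {"fn": "carry_out", "kwargs": {
  "moves": [
    [1, 0, 0, -2, 0],
    [1, 0, 0, 0, 0]
  ]
}}

```text
time: 8.45
tcp_pos: [520.9, 384.7, -4.3]
orientation: [0.6, -0.6, -0.374, 0.374]
contact_force: [-0.8, -1.0, 3.1]
finger_gap: 0.001
```

>>> {"fn": "carry_out", "kwargs": {
  "moves": [
    [1, 0, 0, -2, 0],
    [1, 0, 0, 0, 0]
  ]
}}

```text
time: 8.7
tcp_pos: [521.0, 384.7, -4.4]
orientation: [-0.6, 0.6, 0.375, -0.374]
contact_force: [-4.2, -3.5, 14.9]
finger_gap: -0.002
```

>>> {"fn": "carry_out", "kwargs": {
  "moves": [
    [1, 0, 0, -2, 0],
    [1, 0, 0, 0, 0]
  ]
}}

```text
time: 8.95
tcp_pos: [521.0, 384.8, -4.4]
orientation: [-0.6, 0.6, 0.375, -0.373]
contact_force: [-8.4, -5.7, 26.5]
finger_gap: 0.004
```

Contact is at TCP z=-4.3, so the shut tips really lie about 27 mm behind the TCP, and pressing stiffness is about 5.7 N/mm. I'll raise, open, go down to TCP z≈-24 and grip.

>>> {"fn": "carry_out", "kwargs": {
  "moves": [
    [1, 0, 0, 20, 0],
    [-1, 0, 0, 20, 0],
    [-1, 0, 0, 0, 0],
    [-1, 0, 0, 0, 0],
    [-1, 0, 0, 0, 0]
  ]
}}

```text
time: 9.57
tcp_pos: [519.9, 384.1, 29.9]
orientation: [0.6, -0.6, -0.373, 0.375]
contact_force: [-0.2, -0.2, 0.5]
finger_gap: 0.847
```

>>> {"fn": "carry_out", "kwargs": {
  "moves": [
    [-1, 0, 0, 0, 0],
    [-1, 0, 0, -20, 0],
    [-1, 0, 0, -20, 0],
    [-1, 0, 0, -14, 0],
    [-1, 0, 0, 0, 0]
  ]
}}

```text
time: 10.2
tcp_pos: [519.6, 383.9, -24.3]
orientation: [0.6, -0.6, -0.373, 0.375]
contact_force: [-0.0, 0.4, 0.4]
finger_gap: 0.998
```

>>> {"fn": "carry_out", "kwargs": {
  "moves": [
    [1, 0, 0, 0, 0],
    [1, 0, 0, 0, 0],
    [1, 0, 0, 0, 0],
    [1, 0, 0, 0, 0],
    [1, 0, 0, 0, 0]
  ],
  "force": 35
}}

```text
time: 10.82
tcp_pos: [521.5, 385.0, -21.7]
orientation: [-0.6, 0.6, 0.375, -0.373]
contact_force: [0.2, -0.1, 5.5]
finger_gap: 0.501
```

Gap 0.50 ≈ 42.5 mm, so the mould is held. I'll lift and carry it over the frame.

>>> {"fn": "carry_out", "kwargs": {
  "moves": [
    [1, 0, 0, 20, 0],
    [1, 0, 0, 40, 0],
    [1, 0, 0, 40, 0],
    [1, 8, -50, 0, 0.04],
    [1, 8, -50, 0, 0.04]
  ]
}}

```text
time: 11.45
tcp_pos: [536.8, 284.1, 77.6]
orientation: [-0.584, 0.584, 0.399, -0.398]
contact_force: [0.5, -0.2, -1.2]
finger_gap: 0.499
```

>>> {"fn": "carry_out", "kwargs": {
  "moves": [
    [1, 8, -50, 0, 0.04],
    [1, 8, -50, 0, 0.04],
    [1, 8, -50, 0, 0],
    [1, 8, -50, 0, 0],
    [1, 8, -50, 0, 0]
  ]
}}

```text
time: 12.08
tcp_pos: [576.4, 33.0, 76.9]
orientation: [0.568, -0.568, -0.421, 0.421]
contact_force: [1.1, -0.1, -0.3]
finger_gap: 0.501
```

>>> {"fn": "carry_out", "kwargs": {
  "moves": [
    [1, 8, -50, 0, 0],
    [1, 2, -5, 0, 0],
    [1, 0, 0, 0, 0],
    [1, 0, 0, 0, 0]
  ]
}}

```text
time: 12.58
tcp_pos: [586.2, -19.2, 77.0]
orientation: [0.568, -0.568, -0.421, 0.421]
contact_force: [-0.3, 0.3, 0.4]
finger_gap: 0.499
```

```bash
python3 - <<'E'
from h import *
im,T=snap("wrist","w7");print(T.round(3),ctrl.get_state()["finger_gap"],np.degrees(np.arctan2(T[1,0],T[0,0])))
a=np.radians(-16.9);u=np.array([np.cos(a),np.sin(a),0]);v=np.array([-u[1],u[0],0]);C=np.array([587.5,-20.8,0])
for i in(-1,1):
  for j in(-1,1):print("bolt",i,j,proj("wrist",C+i*58*u+j*38*v+[0,0,9],T).round(),"pin",proj("wrist",C+i*39*u+j*30*v+[0,0,60],T).round())
cv2.imwrite("pics/w7c.png",cv2.resize(im[60:360,140:500],None,fx=2,fy=2,interpolation=cv2.INTER_CUBIC))
E
```

```text
[[ 2.90000e-01 -1.00000e-03 -9.57000e-01  5.86182e+02]
 [ 9.57000e-01  1.00000e-03  2.90000e-01 -1.91780e+01]
 [ 0.00000e+00 -1.00000e+00  1.00000e-03  7.69780e+01]
 [ 0.00000e+00  0.00000e+00  0.00000e+00  1.00000e+00]] 0.500275521876297 73.13436221886437
bolt -1 -1 [[258. 125.]] pin [[259. 171.]]
bolt -1 1 [[370. 125.]] pin [[368. 171.]]
bolt 1 -1 [[266. 275.]] pin [[266. 292.]]
bolt 1 1 [[363. 276.]] pin [[362. 292.]]
```

View pics/w7c.png

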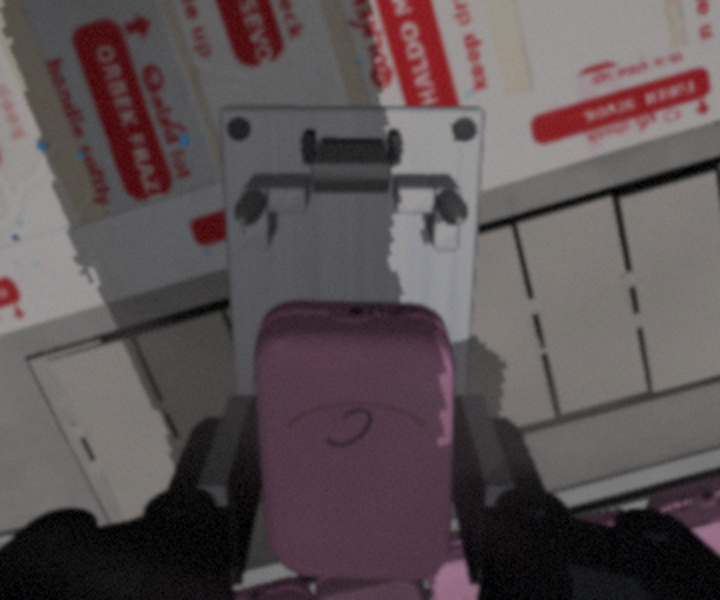

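The bolts, at crop (238,129) and (464,128), match prediction within 1–2 px, and the pins agree with them. The mould is held straight between the fingers. Its offset in the hand, numerically:

```bash
python3 - <<'E'
from h import *
T=np.load("pics/w7.npy")
f=lambda c:np.array(c)/2+[140,60]
P=plane("wrist",f([(355,308),(355,575),(258,400),(455,400)]),T[2,3]+45.3,T);L=(P-T[:3,3])@T[:3,:3];print(L.round(1))
b=plane("wrist",f([(238,129),(464,128)]),9,T);a=np.radians(-16.9);u=np.array([np.cos(a),np.sin(a),0])
print(b.round(1),b.mean(0)+58*u, np.linalg.norm(b[1]-b[0]))
p=plane("wrist",f([(239,219),(463,219)]),60,T);print(p.mean(0)+39*u,np.linalg.norm(p[1]-p[0]))
E
```

```text
[[  1.1 -45.3  36.1]
 [  1.1 -45.3 -28.2]
 [-18.5 -45.3  16.2]
 [ 21.3 -45.3  16.2]]
[[520.7 -39.5   9. ]
 [542.5  33.6   9. ]] [587.08465533 -19.7748247    9.        ] 76.25854951380882
[586.91429416 -19.43373989  60.        ] 61.84860138808527
```

The mould is centred to ~1 mm relative to the nest (slack ±3.5 mm). I'll lower it in.

>>> {"fn": "carry_out", "kwargs": {
  "moves": [
    [1, 0, -1, -25, 0],
    [1, 0, 0, -25, 0],
    [1, 0, 0, -20, 0],
    [1, 0, 0, -10, 0],
    [1, 0, 0, 0, 0]
  ]
}}

```text
time: 13.25
tcp_pos: [586.1, -20.6, -3.3]
orientation: [0.568, -0.568, -0.421, 0.421]
contact_force: [-1.2, -0.4, -0.7]
finger_gap: 0.508
```

>>> {"fn": "carry_out", "kwargs": {
  "moves": [
    [1, 0, 0, -5, 0],
    [1, 0, 0, -4, 0],
    [1, 0, 0, -2, 0],
    [1, 0, 0, 0, 0]
  ]
}}

```text
time: 13.75
tcp_pos: [586.9, -21.6, -13.6]
orientation: [-0.568, 0.568, 0.421, -0.421]
contact_force: [0.7, 0.6, -1.7]
finger_gap: 0.5
```

>>> {"fn": "carry_out", "kwargs": {
  "moves": [
    [1, 0, 0, -1, 0],
    [-1, 0, 0, 0, 0],
    [-1, 0, 0, 0, 0],
    [-1, 0, 0, 0, 0],
    [-1, 0, 0, 0, 0]
  ]
}}

```text
time: 14.38
tcp_pos: [586.7, -21.4, -14.9]
orientation: [0.568, -0.568, -0.421, 0.421]
contact_force: [0.4, -0.5, -0.6]
finger_gap: 0.994
```

>>> {"fn": "carry_out", "kwargs": {
  "moves": [
    [-1, 0, 0, 30, 0],
    [-1, 0, 0, 50, 0],
    [-1, 0, 0, 50, 0],
    [-1, 0, 0, 0, 0],
    [-1, 0, 0, 0, 0]
  ]
}}

```text
time: 15.0
tcp_pos: [586.5, -21.4, 114.9]
orientation: [0.568, -0.568, -0.421, 0.421]
contact_force: [-0.7, -0.9, -1.6]
finger_gap: 1.007
```

```bash
python3 - <<'E'
from h import *
im,T=snap("wrist","w8");print(T.round(3))
for c in pinks(im,amin=300):
    r=cv2.minAreaRect(plane("wrist",c[:,0],31,T)[:,:2].astype(np.float32))
    if abs(r[0][0]-587)<50:print(cv2.boundingRect(c),r)
hsv=cv2.cvtColor(im,cv2.COLOR_BGR2HSV)
print("cover expected px",proj("wrist",(482,-186,20),T))
w=cv2.imread("pics/w1.png");T1=np.load("pics/w1.npy")
g=cv2.cvtColor(w,cv2.COLOR_BGR2GRAY)
m=(g[210:290,225:325]<45).astype(np.uint8)
cs,_=cv2.findContours(m,cv2.RETR_EXTERNAL,cv2.CHAIN_APPROX_NONE,offset=(225,210))
for c in cs:
    if cv2.contourArea(c)>60:print("rib",cv2.boundingRect(c),[cv2.minAreaRect(plane("wrist",c[:,0],z,T1)[:,:2].astype(np.float32)) for z in(18,31)])
E
```

```text
[[ 2.92000e-01 -0.00000e+00 -9.57000e-01  5.86537e+02]
 [ 9.57000e-01  0.00000e+00  2.92000e-01 -2.14380e+01]
 [ 0.00000e+00 -1.00000e+00  0.00000e+00  1.14931e+02]
 [ 0.00000e+00  0.00000e+00  0.00000e+00  1.00000e+00]]
(331, 161, 14, 70) ((591.2978515625, -5.41156005859375), (9.723388671875, 55.94377517700195), 74.80016326904297)
cover expected px [[ 73.47138027 128.54824775]]
rib (271, 237, 19, 11) [((499.5602722167969, -190.072265625), (13.758232116699219, 22.743011474609375), 81.86493682861328), ((502.0267639160156, -184.0485382080078), (13.301413536071777, 21.987857818603516), 81.86502075195312)]
```

>>> {"fn": "carry_out", "kwargs": {
  "moves": [
    [-1, -24, -41, 0, 0.168],
    [-1, -24, -41, 0, 0.168],
    [-1, -24, -41, 0, 0.168],
    [-1, -24, -41, 0, 0.168],
    [-1, 0, 0, 0, 0]
  ]
}}

```text
time: 15.68
tcp_pos: [488.2, -187.2, 113.4]
orientation: [0.4, -0.398, -0.584, 0.584]
contact_force: [0.1, -0.0, 0.0]
finger_gap: 1.004
```

>>> {"fn": "carry_out", "kwargs": {
  "moves": [
    [-1, 0, 0, 0, 0],
    [-1, 0, 0, 0, 0]
  ]
}}

```text
time: 15.92
tcp_pos: [490.9, -184.4, 114.6]
orientation: [-0.398, 0.397, 0.585, -0.585]
contact_force: [0.5, 0.0, -0.5]
finger_gap: 0.998
```

```bash
python3 - <<'E'
from h import *
im,T=snap("wrist","w9");print(T.round(3))
w=cv2.imread("pics/w8.png");T8=np.load("pics/w8.npy")
for c in pinks(w[100:280,240:400],(135,20,30),(178,255,255),300):
    r=cv2.minAreaRect(plane("wrist",c[:,0]+[240,100],31,T8)[:,:2].astype(np.float32));print("mould",cv2.boundingRect(c),r)
g=cv2.GaussianBlur(cv2.cvtColor(im,cv2.COLOR_BGR2GRAY),(3,3),0)
p=proj("wrist",(488,-187,15),T)[0];print("exp",p)
for t in(30,40,50):
    cs,_=cv2.findContours((g[80:290]<t).astype(np.uint8),cv2.RETR_EXTERNAL,cv2.CHAIN_APPROX_NONE,offset=(0,80))
    for c in cs:
        b=cv2.boundingRect(c)
        if cv2.contourArea(c)>300 and abs(b[0]+b[2]/2-p[0])<80:print(t,b,cv2.minAreaRect(c),cv2.minAreaRect(plane("wrist",c[:,0],31,T)[:,:2].astype(np.float32)))
a=cv2.resize(im[60:360,160:480],None,fx=1.25,fy=1.25*1.0);b=cv2.resize(w[60:360,160:480],None,fx=1.25,fy=1.25)
cv2.imwrite("pics/v9.png",np.hstack([a,b]))
E
```

```text
[[-3.68000e-01 -1.00000e-03 -9.30000e-01  4.90883e+02]
 [ 9.30000e-01  1.00000e-03 -3.68000e-01 -1.84352e+02]
 [ 1.00000e-03 -1.00000e+00  1.00000e-03  1.14580e+02]
 [ 0.00000e+00  0.00000e+00  0.00000e+00  1.00000e+00]]
mould (49, 53, 57, 83) ((586.5040893554688, -20.656578063964844), (42.39102554321289, 66.80278015136719), 74.43785095214844)
exp [314.70389843 185.65337168]
30 (293, 146, 17, 69) ((301.0, 180.0), (68.0, 16.0), 90.0) ((484.0362548828125, -199.74649047851562), (53.398075103759766, 12.427265167236328), 21.157638549804688)
40 (292, 145, 19, 74) ((301.0, 181.5), (73.0, 18.0), 90.0) ((485.2743225097656, -199.2808380126953), (57.49501419067383, 13.966758728027344), 21.212095260620117)
50 (292, 145, 19, 76) ((301.0, 182.5), (75.0, 18.0), 90.0) ((486.0611267089844, -198.99038696289062), (59.18183135986328, 13.995038986206055), 21.211523056030273)
50 (328, 80, 34, 54) ((342.9704284667969, 104.42900085449219), (20.50609588623047, 58.14593505859375), 22.380136489868164) ((420.8288879394531, -191.9752655029297), (14.523872375488281, 39.99150085449219), 89.3026123046875)
```

View pics/v9.png

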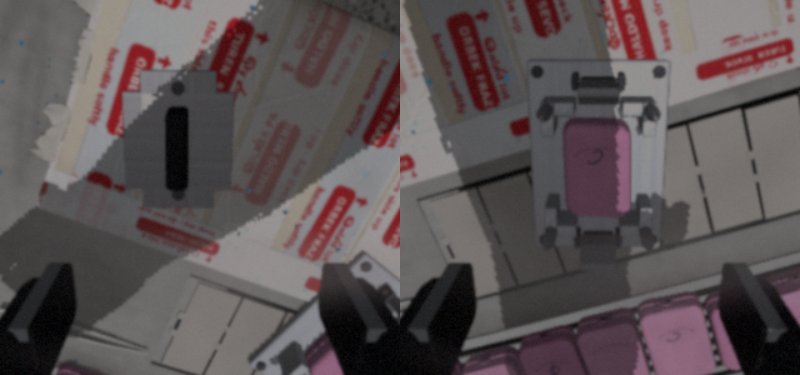

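Left panel: the cover is aligned with the rib vertical at crop (177,150), with plate ends at rows 70 and 207. Right panel: the mould lies flat and square in the nest, centre measured (586.5,-20.7). Next, the cover's centre in the hand frame.

```bash
python3 - <<'E'
from h import *
T=np.load("pics/w9.npy");im=cv2.imread("pics/w9.png");g=cv2.cvtColor(im,cv2.COLOR_BGR2GRAY)
f=lambda c:np.array(c)/1.25+[160,60]
for pts,z in [([(178,70),(178,207),(125,150),(233,150)],5),([(177,107),(177,195)],31)]:
    L=(plane("wrist",f(pts),z,T)-T[:3,3])@T[:3,:3];print(z,L.round(1))
print("col285 rows",[(r,int(g[r,285:290].mean())) for r in range(106,136,2)],[(r,int(g[r,285:290].mean())) for r in range(214,236,2)])
print("row200",[(c,int(g[196:202,c].mean())) for c in range(250,270,2)],[(c,int(g[196:202,c].mean())) for c in range(336,356,2)])
print("rib col301",[(r,int(g[r,299:304].mean())) for r in range(136,232,3)])
E
```

```text
5 [[-11.2 109.6  57.7]
 [-12.4 109.5 -35.7]
 [-47.2 109.5   5.5]
 [ 24.8 109.6   5.5]]
31 [[-10.9  83.6  38.9]
 [-11.7  83.6 -16.4]]
col285 rows [(106, 120), (108, 93), (110, 117), (112, 141), (114, 138), (116, 109), (118, 121), (120, 123), (122, 124), (124, 124), (126, 122), (128, 109), (130, 86), (132, 82), (134, 103)] [(214, 65), (216, 63), (218, 62), (220, 62), (222, 64), (224, 63), (226, 73), (228, 85), (230, 78), (232, 73), (234, 84)]
row200 [(250, 78), (252, 79), (254, 79), (256, 78), (258, 78), (260, 68), (262, 64), (264, 63), (266, 63), (268, 64)] [(336, 63), (338, 64), (340, 63), (342, 65), (344, 68), (346, 83), (348, 85), (350, 85), (352, 83), (354, 81)]
rib col301 [(136, 59), (139, 70), (142, 69), (145, 35), (148, 3), (151, 5), (154, 8), (157, 10), (160, 6), (163, 7), (166, 10), (169, 8), (172, 9), (175, 10), (178, 5), (181, 9), (184, 7), (187, 7), (190, 5), (193, 9), (196, 8), (199, 5), (202, 8), (205, 4), (208, 6), (211, 11), (214, 31), (217, 29), (220, 52), (223, 62), (226, 63), (229, 67)]
```

The cover measures 93.4 x 72 mm (given 94 x 72), with its centre at hand offset (-11.2, +11.0). That gives a world shift of (-6.1, -14.5).

>>> {"fn": "carry_out", "kwargs": {
  "moves": [
    [-1, -6, -14.5, -30, 0],
    [-1, 0, 0, -35, 0],
    [-1, 0, 0, -35, 0],
    [-1, 0, 0, -20, 0],
    [-1, 0, 0, 0, 0]
  ]
}}

```text
time: 16.6
tcp_pos: [483.7, -198.2, -6.4]
orientation: [0.399, -0.396, -0.585, 0.585]
contact_force: [0.4, 0.8, 0.5]
finger_gap: 0.995
```

>>> {"fn": "carry_out", "kwargs": {
  "moves": [
    [-1, 0, 0, -6, 0],
    [-1, 0, 0, -6, 0],
    [-1, 0, 0, 0, 0],
    [-1, 0, 0, 0, 0]
  ]
}}

```text
time: 17.1
tcp_pos: [484.9, -200.1, -16.4]
orientation: [-0.398, 0.398, 0.585, -0.585]
contact_force: [-0.3, -0.9, -0.2]
finger_gap: 1.003
```

>>> {"fn": "carry_out", "kwargs": {
  "moves": [
    [1, 0, 0, 0, 0],
    [1, 0, 0, 0, 0],
    [1, 0, 0, 0, 0],
    [1, 0, 0, 0, 0],
    [1, 0, 0, 0, 0]
  ],
  "force": 90
}}

```text
time: 17.73
tcp_pos: [484.9, -200.0, -16.5]
orientation: [-0.398, 0.398, 0.585, -0.585]
contact_force: [-1.1, -0.0, 4.5]
finger_gap: 0.142
```

>>> {"fn": "carry_out", "kwargs": {
  "moves": [
    [1, 0, 0, 0, 0],
    [1, 0, 0, 0, 0],
    [1, 0, 0, 0, 0]
  ]
}}

```text
time: 18.1
tcp_pos: [484.9, -200.0, -16.5]
orientation: [-0.398, 0.398, 0.585, -0.585]
contact_force: [-1.3, 0.7, 5.1]
finger_gap: 0.139
```

Gap 0.139, so the rib is held. I'll lift and carry it to a hover over the frame.

>>> {"fn": "carry_out", "kwargs": {
  "moves": [
    [1, 0, 0, 10, 0],
    [1, 0, 0, 30, 0],
    [1, 0, 0, 40, 0],
    [1, 0, 0, 20, 0],
    [1, 20, 36, 0, -0.134]
  ]
}}

```text
time: 18.73
tcp_pos: [505.9, -166.1, 85.6]
orientation: [-0.436, 0.44, 0.555, -0.555]
contact_force: [0.2, 0.5, -1.6]
finger_gap: 0.141
```

>>> {"fn": "carry_out", "kwargs": {
  "moves": [
    [1, 20, 36, 0, -0.134],
    [1, 20, 36, 0, -0.134],
    [1, 20, 36, 0, -0.134],
    [1, 22, 36, 0, -0.134],
    [1, 0, 0, 0, 0]
  ]
}}

```text
time: 19.35
tcp_pos: [587.7, -17.5, 83.1]
orientation: [0.567, -0.567, -0.423, 0.422]
contact_force: [-0.6, -0.5, -1.2]
finger_gap: 0.144
```

>>> {"fn": "carry_out", "kwargs": {
  "moves": [
    [1, 0, 0, 0, 0],
    [1, 0, 0, 0, 0]
  ]
}}

```text
time: 19.6
tcp_pos: [586.0, -20.9, 83.1]
orientation: [0.568, -0.568, -0.421, 0.421]
contact_force: [-0.1, -0.3, -1.2]
finger_gap: 0.142
```

```bash
python3 - <<'E'
from h import *
im,T=snap("wrist","w10");print(T.round(3),np.degrees(np.arctan2(T[1,0],T[0,0])),ctrl.get_state()["finger_gap"])
def bolts(name,reg,tmax=60):
    w=cv2.imread(f"pics/{name}.png");g=cv2.cvtColor(w,cv2.COLOR_BGR2GRAY);t=np.load(f"pics/{name}.npy");out=[]
    C=np.array([587.2,-20.3,9]);a=np.radians(-16.9);u=np.array([np.cos(a),np.sin(a),0]);v=np.array([-u[1],u[0],0])
    for i,j in reg:
        e=proj("wrist",C+i*58*u+j*38*v,t)[0];x,y=np.round(e).astype(int);p=g[y-7:y+8,x-7:x+8].astype(float)
        wgt=np.clip(np.median(p)-25-p,0,None);yy,xx=np.mgrid[-7:8,-7:8]
        q=np.array([x+(wgt*xx).sum()/wgt.sum(),y+(wgt*yy).sum()/wgt.sum()])
        P=plane("wrist",q,9,t)[0];out.append(P-i*58*u-j*38*v);print(name,i,j,e.round(1),q.round(1),out[-1].round(1),int((wgt>0).sum()))
bolts("w2",[(-1,-1),(-1,1),(1,-1),(1,1)])
bolts("w8",[(-1,-1),(-1,1),(1,-1),(1,1)])
bolts("w10",[(-1,-1),(-1,1)])
L=lambda x,z:T[:3,:3]@[x,-16.5,z]+T[:3,3]
print("plate near corners px",proj("wrist",[T[:3,:3]@[x,-21.5,47]+T[:3,3] for x in(-24.5,24.5)],T).round(1))
g=cv2.cvtColor(im,cv2.COLOR_BGR2GRAY);np.set_printoptions(linewidth=250)
E
```

```text
[[ 2.90000e-01 -1.00000e-03 -9.57000e-01  5.86033e+02]
 [ 9.57000e-01 -0.00000e+00  2.90000e-01 -2.08600e+01]
 [-0.00000e+00 -1.00000e+00  1.00000e-03  8.31370e+01]
 [ 0.00000e+00  0.00000e+00  0.00000e+00  1.00000e+00]] 73.12374888967999 0.13869340710059558
w2 -1 -1 [274.6 220.5] [275.1 221.1] [587.6 -21.2   9. ] 26
w2 -1 1 [281.6 161.3] [280.4 163. ] [585.4 -22.1   9. ] 40
w2 1 -1 [366.  233.1] [366.4 233.3] [587.6 -20.6   9. ] 27
w2 1 1 [378.3 175.5] [378.8 176. ] [587.7 -21.    9. ] 24
w8 -1 -1 [268.8 117.4] [269.3 117. ] [587.  -19.9   9. ] 65
w8 -1 1 [366.6 117.4] [367.  117.2] [587.1 -19.9   9. ] 85
w8 1 -1 [274.8 251.4] [nan nan] [nan nan nan] 0
w8 1 1 [360.7 251.3] [nan nan] [nan nan nan] 0
w10 -1 -1 [262.3 123. ] [262.8 122.5] [587.  -19.9   9. ] 71
w10 -1 1 [372.2 123.1] [372.7 122.9] [587.2 -19.9   9. ] 84
plate near corners px [[259.2 171.2]
 [370.8 171.3]]<stdin>:9: RuntimeWarning: invalid value encountered in scalar divide
```

```bash
python3 - <<'E'
from h import *
np.set_printoptions(linewidth=250)
im=cv2.imread("pics/w10.png");T=np.load("pics/w10.npy");g=cv2.cvtColor(im,cv2.COLOR_BGR2GRAY).astype(int)
f=lambda x,z,y=-21.5:proj("wrist",T[:3,:3]@[x,y,z]+T[:3,3],T)[0].round(1)
print("arm side z=40",f(-24.5,40),f(24.5,40),"wide z=20",f(-36,20),f(36,20),"rib near",f(-7,25),f(7,25),f(0,25,-47.5),"near end bottom",f(0,47,-16.5))
print("near edge cols", "L",g[160:190,270:280].mean(1).round().astype(int),"M",g[160:190,310:320].mean(1).round().astype(int),"R",g[160:190,350:360].mean(1).round().astype(int))
r=int(f(0,40)[1]);print(r,"L 250-272",g[r-3:r+4,245:275].mean(0).round().astype(int),"R 356-",g[r-3:r+4,355:385].mean(0).round().astype(int))
r=int(f(0,20)[1]);print(r,"wideL",int(f(-36,20)[0])-15,g[r-3:r+4,int(f(-36,20)[0])-15:int(f(-36,20)[0])+15].mean(0).round().astype(int),"R",int(f(36,20)[0])-15,g[r-3:r+4,int(f(36,20)[0])-15:int(f(36,20)[0])+15].mean(0).round().astype(int))
E
```

```text
arm side z=40 [260.  186.5] [370.  186.6] wide z=20 [237.7 227.7] [392.5 227.8] rib near [299.8 217.8] [330.3 217.8] [314.6 242.8] near end bottom [315.1 168.5]
near edge cols L [49 51 52 53 55 57 63 66 67 60 51 52 59 67 69 71 71 71 70 70 70 70 71 70 70 70 70 70 71 71] M [91 90 88 77 57 41 41 46 44 42 43 49 58 65 67 68 68 68 69 68 68 69 69 68 68 66 58 47 40 39] R [134 128 120 107  91  85  86  88  88  79  62  60  68  78  81  80  78  78  76  76  80  87  91  91  91  92  98 104 106 106]
186 L 250-272 [90 90 89 90 92 92 92 92 93 93 91 89 82 81 87 89 88 84 75 68 69 71 71 71 71 72 71 70 72 70] R 356- [108 114 115 116 116 115 115 115 115 115 115 117 116 117 115 113 108 114 133 148 151 146 134 122 120 122 123 123 123 124]
227 wideL 222 [74 74 74 73 73 72 73 73 72 72 72 72 71 71 70 70 70 69 67 66 66 68 67 66 67 67 66 66 66 65] R 377 [114 114 114 114 114 115 114 114 115 114 113 114 113 114 114 113 109 107 111 120 124 125 126 124 123 125 124 123 123 122]
```

The plate in hand and the frame agree to about 0.5 mm in the same view, at the same yaw. I'll apply a small correction and descend to just above the pins.

>>> {"fn": "carry_out", "kwargs": {
  "moves": [
    [1, 0.5, 0.2, -15, 0],
    [1, 0, 0, -15, 0],
    [1, 0, 0, -6, 0],
    [1, 0, 0, 0, 0],
    [1, 0, 0, 0, 0]
  ]
}}

```text
time: 20.27
tcp_pos: [587.5, -19.8, 47.4]
orientation: [-0.568, 0.568, 0.422, -0.421]
contact_force: [0.5, 0.9, -1.6]
finger_gap: 0.138
```

>>> {"fn": "carry_out", "kwargs": {
  "moves": [
    [1, 0, 0, -3, 0],
    [1, 0, 0, -3, 0],
    [1, 0, 0, 0, 0]
  ]
}}

```text
time: 20.65
tcp_pos: [587.0, -19.7, 41.0]
orientation: [0.568, -0.568, -0.421, 0.422]
contact_force: [0.2, -0.5, -2.5]
finger_gap: 0.145
```

>>> {"fn": "carry_out", "kwargs": {
  "moves": [
    [1, 0, 0, -3, 0],
    [1, 0, 0, 0, 0]
  ]
}}

```text
time: 20.9
tcp_pos: [587.0, -19.7, 37.9]
orientation: [0.568, -0.568, -0.421, 0.422]
contact_force: [1.1, -0.2, -1.7]
finger_gap: 0.14
```

>>> {"fn": "carry_out", "kwargs": {
  "moves": [
    [1, 0, 0, -3, 0],
    [1, 0, 0, 0, 0]
  ]
}}

```text
time: 21.15
tcp_pos: [587.0, -19.7, 35.0]
orientation: [0.568, -0.568, -0.421, 0.422]
contact_force: [0.4, 1.0, -1.3]
finger_gap: 0.14
```

>>> {"fn": "carry_out", "kwargs": {
  "moves": [
    [1, 0, 0, -2, 0],
    [1, 0, 0, 0, 0]
  ]
}}

```text
time: 21.4
tcp_pos: [587.3, -19.8, 33.2]
orientation: [-0.568, 0.568, 0.421, -0.421]
contact_force: [0.1, -0.1, -1.3]
finger_gap: 0.141
```

>>> {"fn": "carry_out", "kwargs": {
  "moves": [
    [1, 0, 0, -2, 0],
    [1, 0, 0, 0, 0]
  ]
}}

```text
time: 21.65
tcp_pos: [587.8, -19.8, 31.9]
orientation: [-0.567, 0.568, 0.422, -0.421]
contact_force: [-0.7, 0.6, 4.7]
finger_gap: 0.137
```

>>> {"fn": "carry_out", "kwargs": {
  "moves": [
    [1, 0, 0, -2, 0],
    [1, 0, 0, 0, 0]
  ]
}}

```text
time: 21.9
tcp_pos: [588.1, -19.8, 30.3]
orientation: [-0.567, 0.568, 0.422, -0.421]
contact_force: [-1.7, -0.4, 6.8]
finger_gap: 0.14
```

>>> {"fn": "carry_out", "kwargs": {
  "moves": [
    [1, 0, 0, -2, 0],
    [1, 0, 0, 0, 0]
  ]
}}

```text
time: 22.15
tcp_pos: [588.4, -19.9, 29.0]
orientation: [-0.567, 0.568, 0.422, -0.421]
contact_force: [-1.5, 0.9, 10.1]
finger_gap: 0.138
```

>>> {"fn": "carry_out", "kwargs": {
  "moves": [
    [1, 0, 0, -2, 0],
    [1, 0, 0, 0, 0]
  ]
}}

```text
time: 22.4
tcp_pos: [587.5, -19.7, 25.7]
orientation: [-0.568, 0.568, 0.422, -0.421]
contact_force: [-1.0, 1.6, 3.3]
finger_gap: 0.141
```

>>> {"fn": "carry_out", "kwargs": {
  "moves": [
    [1, 0, 0, -2, 0],
    [1, 0, 0, 0, 0]
  ]
}}

```text
time: 22.65
tcp_pos: [587.3, -19.7, 23.0]
orientation: [0.568, -0.568, -0.422, 0.421]
contact_force: [-1.0, 0.9, 3.6]
finger_gap: 0.143
```

>>> {"fn": "carry_out", "kwargs": {
  "moves": [
    [1, 0, 0, -2, 0],
    [1, 0, 0, 0, 0]
  ]
}}

```text
time: 22.9
tcp_pos: [586.5, -19.8, 20.0]
orientation: [0.568, -0.567, -0.421, 0.422]
contact_force: [0.3, 0.6, -1.7]
finger_gap: 0.137
```

>>> {"fn": "carry_out", "kwargs": {
  "moves": [
    [1, 0, 0, -2, 0],
    [1, 0, 0, 0, 0]
  ]
}}

```text
time: 23.15
tcp_pos: [586.9, -19.7, 18.9]
orientation: [0.568, -0.568, -0.421, 0.422]
contact_force: [-1.0, -0.4, -1.4]
finger_gap: 0.14
```

The force fell to just the cover's weight, so both catches have passed. I'll press down onto the brackets.

>>> {"fn": "carry_out", "kwargs": {
  "moves": [
    [1, 0, 0, -2, 0],
    [1, 0, 0, 0, 0]
  ]
}}

```text
time: 23.4
tcp_pos: [587.1, -19.8, 18.5]
orientation: [-0.568, 0.568, 0.422, -0.421]
contact_force: [-3.8, 0.1, 8.3]
finger_gap: 0.137
```

>>> {"fn": "carry_out", "kwargs": {
  "moves": [
    [1, 0, 0, -2, 0],
    [1, 0, 0, 0, 0],
    [1, 0, 0, 0, 0]
  ]
}}

```text
time: 23.78
tcp_pos: [587.2, -19.8, 18.5]
orientation: [-0.567, 0.568, 0.422, -0.421]
contact_force: [-8.6, 1.3, 20.9]
finger_gap: 0.138
```

TCP stops at 18.5 mm, so the underside is at 35.0 mm, exactly the seat height, with about 21 N pressing. I'll check the steadiness and plate level by numbers, then hand in.

```bash
python3 - <<'E'
from h import *
im,T=snap("wrist","w11");g=cv2.cvtColor(im,cv2.COLOR_BGR2GRAY).astype(int)
for _ in range(3):
    ctrl.grab_frame("side");s=ctrl.get_state();print(s["time"],s["tcp_pos"].round(1),s["contact_force"].round(1),s["finger_gap"])
C=np.array([586.9,-20.3,0]);a=np.radians(-16.9);u=np.array([np.cos(a),np.sin(a),0])
print("plate end px exp if seated",proj("wrist",C-47*u+[0,0,40],T),"wide-arm edge",proj("wrist",C-33.5*u+[0,0,40],T))
print("rows150-190",g[150:190,265:272].mean(1).round().astype(int),g[150:190,358:366].mean(1).round().astype(int))
if s["contact_force"][2]>12: print(ctrl.close_job())
E
```

```text
23.875 [587.3 -19.8  18.5] [-8.5  1.1 21.2] 0.14033475969548115
23.925 [587.2 -19.8  18.5] [-7.7  0.2 21.5] 0.14143728567545488
23.975 [587.2 -19.8  18.5] [-8.4  1.  20.7] 0.14860474359497458
plate end px exp if seated [[313.80939193 170.90781567]] wide-arm edge [[313.86279338 200.02013672]]
rows150-190 [97 96 97 96 97 97 97 97 96 97 96 96 94 87 72 60 52 51 49 47 47 55 64 72
 74 75 76 76 76 75 76 75 76 76 77 76 74 77 76 75] [159 158 158 158 159 159 158 159 159 158 158 157 155 144 119  89  70  66
  60  55  59  78 101 115 120 122 122 122 122 122 122 122 123 122 122 122
 121 122 122 122]
the job is handed in; nothing more can be done
None
```

The smaller mould is in the nest, and the cover is on over it, pressed home and still held down. I handed the job in at about 24 s while pushing with roughly 21 N.

**What went wrong:** my first grasp of the mould closed on nothing. Both cameras and a touch on the mould's top (up to about 27 N with the shut fingers) showed the fingertips about 27 mm behind the reported TCP, not at it. I corrected for this and the second grasp held.

**Last checks:**
- **Mould:** the last measurement before the cover went on put its centre at (586.5, -20.7), within about 1 mm of the frame centre. It looked flat and square in the nest.
- **Catches:** I saw these only through the force. It rose to about 10 N on the ramps, at the low end of the stated 10 to 20 N. It then dropped to only the cover's weight once they had passed. I had no picture left to see them upright.
- **Cover height:** it stopped dead with its underside at 35.0 mm, the seat height.
- **Cover level:** both sides of its near end appeared at the same image row (about 171), which matches the prediction for a seated cover.
- **Push:** the downward force was steady at 20.7 to 21.5 N. There was also a sideways force of about 8 N along x, which I left as it was.

I did not touch the larger mould, the pot, the tweezers or the green look-alike.

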